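# Fit the blade to the weed scraper head

### The job

Fit the loose blade to the weed scraper head on the potting bench: lay it flat on the bed, slide it in until its notch is fully home on the locating pin, the blade square to the head, then swing the keeper bar fully across the blade and let go. The pin is set somewhere along its slot, so find it gently by feel, never forcing the blade against the head, and leave the other things on the bench alone.

Things in the scene. Friction and masses are not known exactly. Their poses are not given: they have to be found in the camera images.
- head: Grey cast scraper head fixed on a wooden board (150 x 160 x 14 mm). Origin on the bench top below the middle of the pin slot; z up; x = the way the blade slides in, from the open front to the rear handle socket. Flat bed 45 mm above the origin, 142 mm wide from x = -35 to +65 mm; in front of it a tongue 26 mm wide, 20 mm thick, reaches to x = -58 mm: blade edges overhang it.
- pin_slot (a point): Middle of the pin's cross slot, on the bed; axes as the head's. One round pin (5 mm diameter, 7 mm high) is locked in the slot anywhere from y = -16 to +16 mm: where is not measured. Blade home (pin at the notch's end): blade centre at x = -43.5, z = +2.5 mm, at the y the pin gives. Blade's plain end striking the pin: x = -57.5 mm. Over 30 N between blade and head damages them.
- blade_center (a point): Centre, half-way through its thickness, of the loose flat steel blade: 110 x 64 x 5 mm, about 0.2 kg. x along its length to the notched end, y across its width (grasp across it, on the plain half), z up. Open square notch in the middle of the +x end, 7 mm wide, 14 mm deep. It starts flat on the wooden block, its long edges overhanging by about 12 mm, notch roughly away from the robot.
- rest: Fixed wooden block under the blade: 80 mm along x, 40 mm wide, 45 mm high; origin at the centre of its underside.
- keeper (a joint): Flat keeper bar, 14 mm wide, on an upright pivot at x = -22, y = +60 mm of the head. 0 = open, pointing 0.3 rad outward (to +y) of the head's +x; turns clockwise seen from above; 1.871 = closed at its stop, across the blade, pointing to the head's -y. Stays where it is left; about 2 N at its peg moves it. Underside 8 mm above the bed, 3 mm over a blade lying flat; top 13 mm above the bed.
- keeper_peg (a point): Middle of the upright round peg (12 mm diameter, 30 mm high, from 58 to 88 mm above the bench) near the free end of the keeper bar, 56 mm from the pivot. It moves with the bar; grip it from above or push it sideways.
- pot: Bystander: empty black plant pot, 70 x 70 mm, 65 mm high; origin at the centre of its underside.
- stone: Bystander: sharpening stone, 120 x 45 mm, 22 mm high; origin at the centre of its underside.
- brush: Bystander: small hand brush lying on the bench; origin about its middle, on its underside.
There are look-alikes about, which are no part of the job. Of the things shaped like the part that bears blade_center, the bare steel one is meant.

How it is judged:
By the outcome, as a careful person would: the job done as asked, in the order asked, and still so for the second after the job is handed in, with the robot touching nothing.
It also fails if it takes over 72 s, if anything falls off the work surface, if the arm or the gripper's body presses on something with over 40 N, if the wrist force passes 120 N, or if a joint passes its speed limit or range.

### The arm

A 6-joint arm with a two-finger parallel gripper is mounted at the origin on the work surface. World frame = base frame: x ahead of the robot, y to its left, z up, the work surface at z = 0. Lengths are in mm, angles in rad, forces in N, time in s.
With the tool pointing down it reaches from about 275 to 775 mm from the base axis. Payload 14.6 kg.
Tool frame: the origin (TCP) lies at the very end of the fingers, on their centre line; the grasp point (between the pads) lies arm.grip_point_offset behind it (arm.grip_point_offset is the distance from the TCP to the grasp point, in mm); z points along the fingers, y is the line along which they close (so a half turn about z gives the same grasp; the last joint's range is limited). The gripper opens to 85 mm and grips with 20 to 120 N. Pads are 22 mm wide; open, the fingers measure 114 mm over their backs; the gripper's body (76 mm by 85 mm) begins 54 mm behind the grasp point. The pads swing forward as they close: fully open they stand 13 mm farther back than shut.
Start: joints at [-1.291, 0.263, -0.048, 1.259, 0, 1.415], TCP at [221.14, -476.157, 231.278] pointing down, gripper open.
Joint ranges: [-2.65, 2.65], [-0.89, 1.7], [-1.18, 1.37], [-2.13, 2.11], [-1.35, 1.29], [-3.14, 3.14]. Speed limits (rad/s): [1.89, 1.89, 2.57, 2.79, 3.14, 3.14].

### API

Orientations are given as a 3x3 rotation matrix whose columns are the frame's x, y, z axes.
In Python, from bench import arm gives the robot as it stands.
- The arm moves only by the shell command python3 -m inch 'ROWS' [OPENING] [FORCE]. ROWS is JSON, a list of rows, each a list of 6 numbers: the shift along the tool's x, y, z each as a share of 200 mm, from -1 to 1, then the turn, a rotation vector about the tool's x, y, z each as a share of 90 degrees, from -1 to 1. A call has 1 to 20 rows; each row shifts and turns the commanded pose from where the row before left it, along the tool's axes as they then stand; what a row does not reach is not made up. A row lasts 1/8 s, in which the tool goes at most 62.5 mm and 10.7 degrees, less where a joint would pass 70% of its speed; a pose out of reach is approached as far as the arm can. A call with a number of a shift or a turn outside -1 to 1 is refused whole. A call with a gripper value outside its range is refused whole. OPENING is the closure, from 0 (fully open) to 1 (shut), set as the call begins (- or left out, the last holds). The fingers move at their own pace and stop on an object; FORCE is the grip in N (left out, the last holds). Time passes only in rows, so rows that do not move let the fingers close. It gives the time, the measured TCP pose, the force, the opening and the grip force at its end, in the units of the state.
- arm.observe(): the state, without advancing time (a new reading comes with each control period).
- arm.grab_frame(name): name is "scene" or "side" or "wrist"; returns a dict with "img" (400x640x3 uint8, red, green, blue), "K" (3x3 intrinsics, pixels), "pose" (4x4, takes a point from camera to world coordinates); the wrist camera has in their place "mount" (4x4, takes a point from camera to tool coordinates, whose origin is the TCP and whose axes are the flange's). Camera axes: x right, y up, looking along -z (the intrinsics and any distortion apply to the point x, -y, -z); pixel columns grow to the right and rows downward; lengths in mm; the calibration is good to about 2 mm. A picture is of the moment at which its call begins: read the wrist's pose just before it. There is no depth.
- arm.finish_job(): hands the job in; it is judged then, once.
Trained networks look in the newest picture that a camera, given by its name, has taken for a name from the list of things; names that differ only in an ending like _2 or _b are one class to them, and where a whole thing is asked for, a point or a joint stands for the part that bears it (a point fixed in the world has none). Each returns a list of dicts, best first, with "confidence" (0 to 1); they miss things now and then, are a little off and sometimes report something else, mostly with a low value. They report only what shows in the picture. A call takes as long as a camera call. They do not tell look-alikes from the thing itself.
- arm.masks_of(name, camera): "pixels" (400x640 bool, what is visible of it) and "bbox" ([left, top, right, bottom] in pixels, round what is visible of it).
The state is a dict: "time_s": time; "joint_pos": joint angles; "dq": joint speeds; "effort": joint torques, N m; "ee_pos": TCP position; "eef_rot": TCP orientation; "ft_force": force on the tool from outside, world axes, zero at the start; "torque": the same for the moment, N m; "gripper_width": finger opening in mm; "grip_force": force on a finger pad.
Only numpy, scipy, OpenCV 4.12 (cv2) and the standard library are available. Lean on these libraries where they do the work, as an engineer would, in place of code of your own. Each camera call takes 0.05 s, during which the arm holds its last target. There are 200 camera calls.

## Working session

There is one attempt and no reset: what is moved stays moved. The work goes in short steps, Python scripts to look and compute and a shell command to move; the robot and the scene stay as the last step left them, time stands still between calls to the robot, and variables do not carry over. Pictures are saved under pics/ and viewed, at most 10 in all, crops included, and the job is handed in when it is done.

```bash
ls; mkdir -p pics; python3 - <<'E'
from bench import arm
import cv2,numpy as np
print(arm.observe()); print(arm.grip_point_offset)
for c in("scene","side"):
    f=arm.grab_frame(c); cv2.imwrite(f"pics/{c}0.png",f["img"][:,:,::-1]); print(c,f["K"],f["pose"],f.keys())
    for n in("head","blade_center","rest","keeper","keeper_peg","pot","stone","brush"):
        try: print(n,[(round(d["confidence"],2),d["bbox"]) for d in arm.masks_of(n,c)])
        except Exception as e: print(n,e)
E
```

```text
pics
{'time_s': 0.0, 'joint_pos': array([-1.29131393e+00,  2.63534308e-01, -4.89790850e-02,  1.25938188e+00,
        7.56064842e-05,  1.41552597e+00]), 'dq': array([ 1.77746464e-03,  4.21924997e-04,  1.24766138e-03, -1.77518119e-03,
        3.29990338e-05, -2.39826090e-04]), 'effort': array([-6.62649581e-04, -6.37633467e+01,  3.84566867e+01,  1.38970968e-02,
       -1.73951435e-04,  5.18655412e-06]), 'ee_pos': array([ 221.07270643, -475.87185266,  230.80372476]), 'eef_rot': array([[ 9.06974254e-01,  4.21186003e-01, -2.30480552e-04],
       [ 4.21185995e-01, -9.06973647e-01,  1.07716229e-03],
       [ 2.44645892e-04, -1.07403364e-03, -9.99999393e-01]]), 'ft_force': array([ 0.31606004, -0.01894778, -0.39075418]), 'torque': array([ 0.02330458,  0.00355186, -0.01435382]), 'grip_force': 0.0, 'gripper_width': 85.27260678266637}
18.700000000000003
scene [[361.85180459   0.         318.57925299]
 [  0.         361.85180459 207.16789871]
 [  0.           0.           1.        ]] [[ 5.00599266e-01 -5.05712071e-01  7.02606345e-01  1.19483378e+03]
 [ 8.65679004e-01  2.91983690e-01 -4.06626840e-
[... 886 characters left out ...]
01  3.91845627e+02]
 [-1.55939160e-01 -5.09384044e-01  8.46292428e-01  1.01473268e+03]
 [-1.88372012e-02  8.58151405e-01  5.13050998e-01  7.11769289e+02]
 [ 0.00000000e+00  0.00000000e+00  0.00000000e+00  1.00000000e+00]] dict_keys(['img', 'K', 'pose'])
head [(0.79, [267.6, 175.9, 337.5, 223.2])]
blade_center [(0.87, [348.8, 296.2, 405.6, 343.5]), (0.66, [194.0, 319.7, 294.2, 343.8]), (0.64, [287.1, 266.6, 340.5, 289.5])]
rest [(0.62, [297.5, 286.4, 331.9, 301.0])]
keeper [(0.69, [277.7, 183.5, 302.8, 202.2]), (0.34, [265.6, 178.0, 335.8, 223.2])]
keeper_peg [(0.68, [279.1, 189.0, 302.9, 205.2])]
pot []
stone [(0.83, [351.2, 151.5, 389.9, 166.2])]
brush [(0.69, [192.9, 321.2, 295.0, 343.1])]
```

```bash
python3 - <<'E'
import cv2
a=cv2.imread("pics/scene0.png")[140:300,240:500]; cv2.imwrite("pics/sc1.png",cv2.resize(a,None,fx=3,fy=3,interpolation=2))
a=cv2.imread("pics/side0.png")[140:350,180:420]; cv2.imwrite("pics/sd1.png",cv2.resize(a,None,fx=2.8,fy=2.8,interpolation=2))
E
```

```text
(no output)
```

View pics/sc1.png

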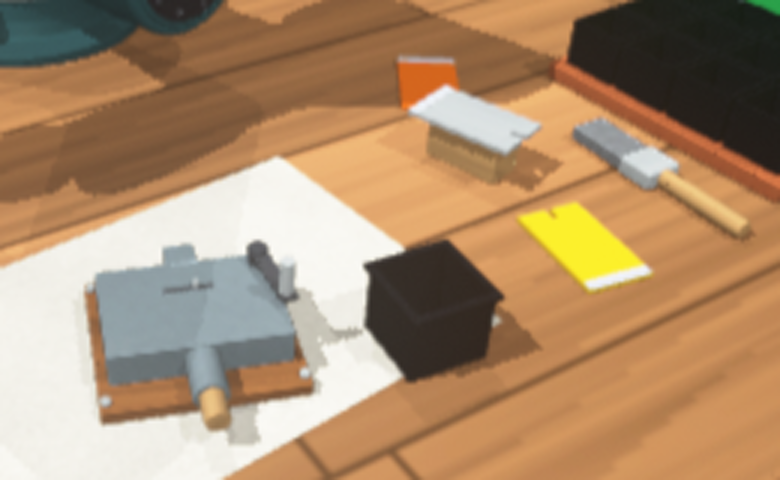

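View pics/sd1.png

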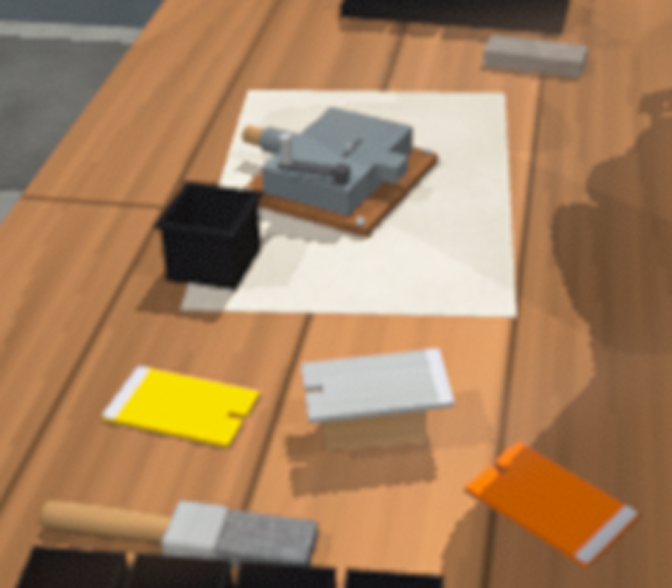

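The scene view shows the bare blade on its block at crop (475,118) with its notch at (517,131). The head is at (195,310), and its keeper is open with the peg at (287,275). The yellow and orange blades are look-alikes. The side view agrees.

```bash
cat > h.py <<'E'
import numpy as np,cv2
from bench import arm
def ray(px,K,P,z):
    px=np.atleast_2d(np.array(px,float)); d=np.c_[(px[:,0]-K[0,2])/K[0,0],-(px[:,1]-K[1,2])/K[1,1],-np.ones(len(px))]@P[:3,:3].T
    o=P[:3,3]; t=(z-o[2])/d[:,2]; return o+t[:,None]*d
def proj(X,K,P):
    c=(np.atleast_2d(X)-P[:3,3])@P[:3,:3]; return np.c_[K[0,0]*c[:,0]/-c[:,2]+K[0,2],K[1,1]*-c[:,1]/-c[:,2]+K[1,2]]
def wrist(name=None):
    s=arm.observe(); f=arm.grab_frame("wrist"); T=np.eye(4);T[:3,:3]=s["eef_rot"];T[:3,3]=s["ee_pos"]
    P=T@f["mount"]
    if name: cv2.imwrite(f"pics/{name}.png",f["img"][:,:,::-1])
    return f,f["K"],P
E
python3 - <<'E'
from h import *
np.set_printoptions(precision=1,suppress=True)
f=arm.grab_frame("scene");g=arm.grab_frame("side")
S=lambda p,z:ray(np.array(p)/3+[240,140],f["K"],f["pose"],z)[:,:2]
D=lambda p,z:ray(np.array(p)/2.8+[180,140],g["K"],g["pose"],z)[:,:2]
print("blade",S([(440,87),(540,126),(510,152),(410,110)],50),D([(303,362),(440,349),(453,404),(309,421)],50))
print("slot",S([(163,289),(212,284)],45),D([(344,153),(359,141)],45))
print("bed",S([(97,277),(295,335),(107,362)],45),D([(265,170),(337,108),(412,126),(347,180)],45))
print("peg top",S([(287,262)],88),D([(285,137)],88))
print("pot",S([(365,267),(446,241),(502,297),(418,320)],65))
w=arm.grab_frame("wrist");print(w["mount"],w["K"])
E
```

```text
blade [[469.7 262.7]
 [576.3 298. ]
 [596.6 242.5]
 [490.6 208.8]] [[588.3 242. ]
 [483.4 211.7]
 [466.1 274.6]
 [569.9 307.6]]
slot [[ 604.9 -119.3]
 [ 618.7  -83.3]] [[ 615.9  -87.7]
 [ 605.  -113.3]]
bed [[ 565.7 -158. ]
 [ 700.8  -58.4]
 [ 657.1 -191.1]] [[ 687.6  -45.6]
 [ 640.3 -179.6]
 [ 555.4 -150.8]
 [ 603.7  -37.4]]
peg top [[669.4 -47. ]] [[663.4 -39.3]]
pot [[681.   17.7]
 [686.5  92.8]
 [761.1  85.6]
 [750.   15.5]]
[[  -0.     1.     0.3   69.2]
 [   1.     0.    -0.    -0.9]
 [  -0.     0.3   -1.  -142.2]
 [   0.     0.     0.     1. ]] [[302.6   0.  320.1]
 [  0.  302.6 199.1]
 [  0.    0.    1. ]]
```

```bash
python3 -m inch '[[0,0,0,0,0,-0.118],[0,0,0,0,0,-0.118],[0,0,0,0,0,-0.118],[0,0,0,0,0,-0.118],[0,0,0,0,0,-0.118],[0,0,0,0,0,-0.118],[0,0,0,0,0,-0.118],[0,0,0,0,0,-0.118],[0,0,0,0,0,-0.118],[0,0,0,0,0,-0.118],[0,0,0,0,0,-0.118],[0,0,0,0,0,-0.118],[0,0,0,0,0,-0.09]]' 0
python3 -m inch '[[-0.088,0.24,0,0,0,0],[-0.088,0.24,0,0,0,0],[-0.088,0.24,0,0,0,0],[-0.088,0.24,0,0,0,0],[-0.088,0.24,0,0,0,0],[-0.088,0.24,0,0,0,0],[-0.088,0.24,0,0,0,0],[-0.088,0.24,0,0,0,0],[-0.088,0.24,0,0,0,0],[-0.088,0.24,0,0,0,0],[0,0,0,0,0,0],[0,0,0,0,0,0]]'
python3 - <<'E'
from h import *
wrist("w1")
for n in("head","keeper","keeper_peg"): print(n,[(round(d["confidence"],2),d["bbox"]) for d in arm.masks_of(n,"wrist")])
E
```

```text
time_s: 2.68
ee_pos: [221.2, -476.1, 231.3]
eef_rot: [[-0.944, 0.33, -0.0], [0.33, 0.944, 0.0], [0.0, 0.0, -1.0]]
ft_force: [0.8, -0.2, -0.3]
gripper_width: 85.2
grip_force: 0.0
time_s: 4.18
ee_pos: [547.4, -82.8, 231.1]
eef_rot: [[-0.943, 0.334, -0.0], [0.334, 0.943, -0.0], [0.0, -0.0, -1.0]]
ft_force: [0.1, 0.4, -0.1]
gripper_width: 85.5
grip_force: 0.0
head [(0.55, [257.9, 179.2, 398.0, 325.8])]
keeper [(0.67, [371.6, 211.0, 393.7, 279.1]), (0.37, [582.4, 0.7, 640.0, 111.9])]
keeper_peg [(0.73, [368.5, 210.0, 397.3, 284.4]), (0.33, [427.5, 226.9, 517.5, 305.9])]
```

View pics/w1.png

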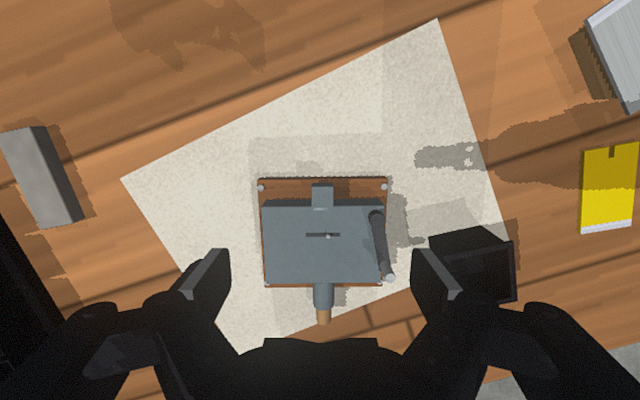

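The wrist view shows the head square in the picture, with the tongue at (322,195), the slot at about (306–338,235), the pin around (327,235) and the peg at (388,270). I'll zoom in.

```bash
python3 - <<'E'
import cv2
a=cv2.imread("pics/w1.png")[170:300,250:410]; cv2.imwrite("pics/w1c.png",cv2.resize(a,None,fx=4.5,fy=4.5,interpolation=0))
E
```

```text
(no output)
```

View pics/w1c.png

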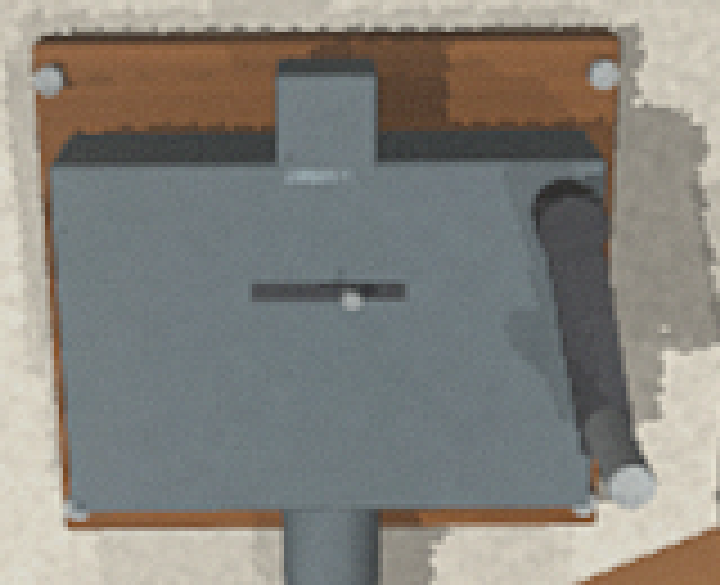

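```bash
python3 - <<'E'
from h import *
from scipy.optimize import least_squares
np.set_printoptions(precision=2,suppress=True)
f,K,P=wrist()
c=lambda p:np.array(p)/4.5+[250-.4,170-.4]
px=c([(53,166),(605,163),(65,510),(590,508),(278,74),(376,74),(252,292),(405,292)])
W=ray(px,K,P,45)[:,:2]
M=np.array([(-35,-71),(-35,71),(65,-71),(65,71),(-58,-13),(-58,13),(0,-18.5),(0,18.5)],float)
def T(p): ct,st=np.cos(p[2]),np.sin(p[2]); return M@np.array([[ct,st],[-st,ct]])+p[:2]
r=least_squares(lambda p:(T(p)-W).ravel(),[611,-101,-.34],loss="soft_l1")
print(r.x); print(T(r.x)-W)
ct,st=np.cos(r.x[2]),np.sin(r.x[2])
R=np.array([[ct,-st],[st,ct]])
pin=ray(c([(352,300)]),K,P,52)[0,:2]; peg=ray(c([(630,486)]),K,P,88)[0,:2]
print("pin head",R.T@(pin-r.x[:2]),"peg head",R.T@(peg-r.x[:2]), "exp",-22+56*np.cos(.3),60+56*np.sin(.3))
# blade view of scene/side for fit
for cam,b in(("scene",(376,168,421,195)),("side",(287,266,341,290))):
    g=arm.grab_frame(cam)
    for d in arm.masks_of("blade_center",cam):
        m=d["pixels"].astype(np.uint8); cs=max(cv2.findContours(m,0,1)[0],key=cv2.contourArea)[:,0]
        X=ray(cs,g["K"],g["pose"],50)[:,:2].astype(np.float32); print(cam,d["bbox"],cv2.minAreaRect(X))
E
```

```text
[ 610.65 -103.1    -0.34]
[[-1.22 -1.15]
 [-0.1   1.03]
 [ 1.1   0.5 ]
 [ 0.83 -0.71]
 [-0.26 -0.62]
 [ 0.22  1.  ]
 [ 0.18  1.26]
 [-0.86 -1.31]]
pin head [-0.4   6.07] peg head [31.82 70.88] exp 31.498843391033937 76.54913157303501
scene [412.6, 206.9, 456.6, 238.1] ((731.18212890625, 200.09933471679688), (65.28883361816406, 113.83148193359375), 79.8364486694336)
scene [373.0, 159.0, 391.8, 177.0] ((455.6146240234375, 256.7314453125), (59.00312042236328, 105.35215759277344), 55.221370697021484)
scene [374.3, 168.5, 420.2, 192.1] ((532.3359985351562, 251.46817016601562), (116.8543701171875, 78.83753967285156), 16.855134963989258)
side [219.4, 271.7, 271.9, 300.2] ((671.3076782226562, 300.9957275390625), (66.82861328125, 105.30569458007812), 80.68135833740234)
side [347.0, 298.0, 410.1, 341.7] ((390.701904296875, 360.9759826660156), (67.39783477783203, 108.9228515625), 55.99319839477539)
side [286.3, 266.3, 341.2, 289.5] ((528.8838500976562, 258.1004943847656), (111.57762145996094, 69.40553283691406), 17.504364013671875)
```

```bash
python3 -m inch '[[0.107,0.211,0,0,0,0],[0.107,0.211,0,0,0,0],[0.107,0.211,0,0,0,0],[0.107,0.211,0,0,0,0],[0.107,0.211,0,0,0,0],[0.107,0.211,0,0,0,0],[0.107,0.211,0,0,0,0],[0,0,0,0,0,-0.104],[0,0,0,0,0,-0.104],[0,0,0,0,0,-0.104],[0,0,0,0,0,-0.104],[0,0,0,0,0,0],[0,0,0,0,0,0]]'
python3 - <<'E'
from h import *
np.set_printoptions(precision=2,suppress=True)
f,K,P=wrist("w2")
for d in arm.masks_of("blade_center","wrist"):
    m=d["pixels"].astype(np.uint8); cs=max(cv2.findContours(m,0,1)[0],key=cv2.contourArea)[:,0]
    print(d["confidence"],d["bbox"],cv2.minAreaRect(ray(cs,K,P,50)[:,:2].astype(np.float32)))
a=f["img"][:,:,::-1][60:330,180:460]; cv2.imwrite("pics/w2c.png",cv2.resize(a,None,fx=2.2,fy=2.2,interpolation=2))
E
```

```text
time_s: 6.25
ee_pos: [505.3, 245.7, 231.3]
eef_rot: [[-0.953, -0.304, 0.0], [-0.304, 0.953, 0.0], [-0.0, 0.0, -1.0]]
ft_force: [0.0, 0.4, -0.2]
gripper_width: 85.3
grip_force: 0.0
0.81 [290.4, 147.9, 354.5, 246.6] ((527.3751220703125, 255.97816467285156), (112.54798889160156, 65.84272766113281), 18.143701553344727)
0.75 [357.7, 38.8, 461.5, 147.8] ((395.24444580078125, 304.15167236328125), (57.87128448486328, 97.37570190429688), 55.78281021118164)
0.69 [249.8, 255.7, 323.6, 343.4] ((657.939697265625, 247.9659881591797), (56.53587341308594, 98.99901580810547), 81.32862854003906)
```

View pics/w2c.png

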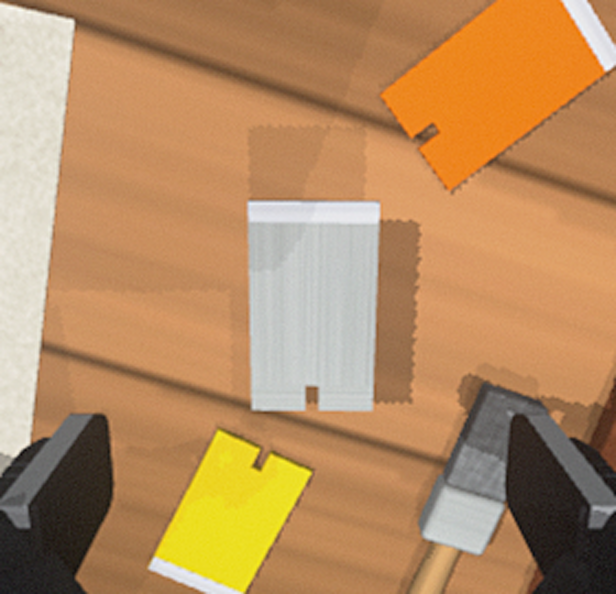

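```bash
python3 - <<'E'
from h import *
np.set_printoptions(precision=2,suppress=True)
f,K,P=wrist(); s=arm.observe()
W=ray(np.array([(248,201),(380,201),(373,409),(252,411)])/2.2+[179.8,59.8],K,P,50)[:,:2]
M=np.array([(-55,-32),(-55,32),(55,32),(55,-32)],float); 
A=W-W.mean(0); th=np.arctan2((M[:,0]*A[:,1]-M[:,1]*A[:,0]).sum(),(M*A).sum())
c=W.mean(0); u=np.array([np.cos(th),np.sin(th)])
print(c,th,np.linalg.norm(W-np.roll(W,1,0),axis=1))
g=c-30*u; R=s["eef_rot"]; d=np.r_[g,25]-s["ee_pos"]; print("tool delta",R.T@d, "turn world",th+np.pi-np.arctan2(R[1,0],R[0,0])%(2*np.pi))
E
```

```text
[527.6  255.89] 0.307698068334871 [110.64  63.83 109.47  64.04]
tool delta [  5.65   2.93 206.29] turn world -0.0026984374605873995
```

```bash
python3 -m inch '[[0.028,0.015,0.2,0,0,0],[0,0,0.2,0,0,0],[0,0,0.2,0,0,0],[0,0,0.2,0,0,0],[0,0,0.12,0,0,0],[0,0,0.11,0,0,0],[0,0,0,0,0,0],[0,0,0,0,0,0]]' 0
python3 -m inch '[[0,0,0,0,0,0],[0,0,0,0,0,0],[0,0,0,0,0,0],[0,0,0,0,0,0],[0,0,0,0,0,0],[0,0,0,0,0,0]]' 0.6 60
```

```text
time_s: 7.4
ee_pos: [499.5, 247.0, 26.1]
eef_rot: [[-0.952, -0.307, 0.001], [-0.307, 0.952, 0.0], [-0.001, -0.0, -1.0]]
ft_force: [0.5, 0.0, -0.1]
gripper_width: 85.2
grip_force: 0.0
time_s: 8.15
ee_pos: [499.6, 247.1, 26.5]
eef_rot: [[-0.952, -0.307, 0.002], [-0.307, 0.952, 0.0], [-0.002, -0.0, -1.0]]
ft_force: [-3.1, -0.3, 11.0]
gripper_width: 62.1
grip_force: 62.7
```

```bash
python3 -m inch '[[0,0,-0.05,0,0,0],[0,0,-0.1,0,0,0],[0,0,-0.2,0,0,0],[0,0,-0.2,0,0,0],[0,0,0,0,0,0],[0,0,0,0,0,0]]'
python3 - <<'E'
from h import *
f,K,P=wrist("w3"); s=arm.observe(); print(s["ft_force"],s["torque"])
a=f["img"][:,:,::-1][100:400,120:520]; cv2.imwrite("pics/w3c.png",cv2.resize(a,None,fx=2,fy=2,interpolation=2))
E
```

```text
time_s: 8.9
ee_pos: [498.7, 246.8, 135.0]
eef_rot: [[-0.952, -0.307, -0.0], [-0.307, 0.952, -0.0], [0.0, 0.0, -1.0]]
ft_force: [-1.2, 0.8, -1.5]
gripper_width: 62.1
grip_force: 66.1
[-0.81024422 -0.25151288 -2.74393673] [0.01648018 0.05022354 0.04342569]
```

View pics/w3c.png

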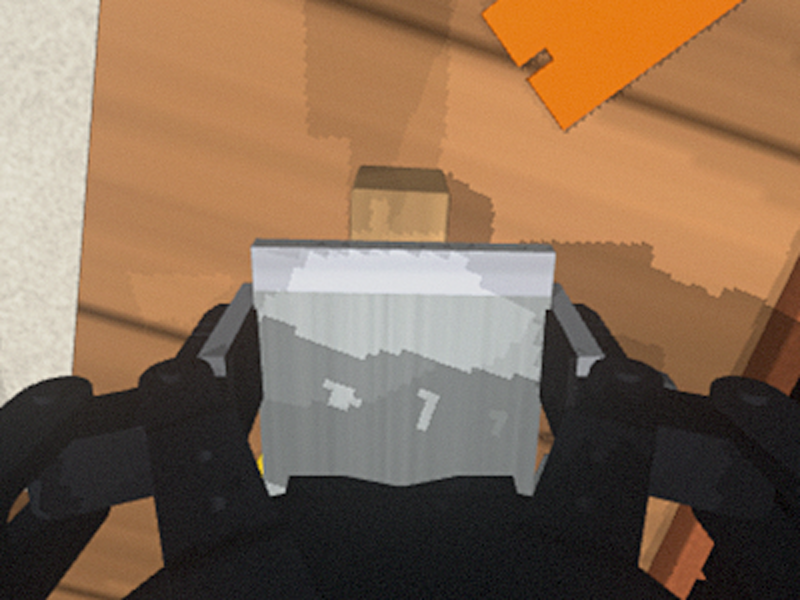

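The blade is held by its plain half, with the plain-end corners at crop (252,246) and (555,249), and it looks level.

```bash
python3 - <<'E'
from h import *
np.set_printoptions(precision=2,suppress=True)
f=arm.grab_frame("wrist");K=f["K"];P=f["mount"]; s=arm.observe()
for z in(-20,-23.5,-27):
  print(z,ray(np.array([(252,246),(555,249),(262,480),(541,480),(270,492),(530,492)])/2+[119.8,99.8],K,P,z)[:,:2].ravel())
# target: blade at head x=-110 (plan approach) y=+5.5
h=np.array([610.65,-103.1]);th=-.34;R2=np.array([[np.cos(th),-np.sin(th)],[np.sin(th),np.cos(th)]])
R=s["eef_rot"];print("q",s["joint_pos"])
g=h+R2@np.array([-140,5.5]);print("tcp target",g,"now",s["ee_pos"],"tool delta",R.T@np.r_[g-s["ee_pos"][:2],0],"turn world",th+np.pi-np.arctan2(R[1,0],R[0,0])%(2*np.pi))
E
```

```text
-20 [ 24.79 -31.22  24.08  33.96 -35.62 -32.93 -35.62  34.73 -39.14 -31.2
 -39.13  32.27]
-23.5 [ 26.1  -30.3   25.41  33.01 -32.58 -31.96 -32.58  33.76 -36.   -30.28
 -35.99  31.37]
-27 [ 27.41 -29.39  26.74  32.06 -29.54 -30.99 -29.54  32.79 -32.86 -29.36
 -32.85  30.47]
q [ 0.31  0.36 -0.17  1.04 -0.    0.  ]
tcp target [480.5  -51.23] now [498.39 246.69 134.31] tool delta [ 108.54 -278.01    0.2 ] turn world -0.6522190446495859
```

```bash
python3 -m inch '[[0.057,-0.214,0,0,0,0],[0.057,-0.214,0,0,0,0.069],[0.075,-0.209,0,0,0,0.069],[0.098,-0.199,0,0,0,0.069],[0.118,-0.187,0,0,0,0.069],[0.138,-0.173,0,0,0,0.069],[0.154,-0.158,0,0,0,0.07],[0,0,0,0,0,0],[0,0,0,0,0,0],[0,0,0,0,0,0]]'
cat > hd.py <<'E'
from h import *
np.set_printoptions(precision=2,suppress=True)
s=arm.observe(); h=np.array([610.65,-103.1]);th=-.34;R2=np.array([[np.cos(th),-np.sin(th)],[np.sin(th),np.cos(th)]])
R=s["eef_rot"]; print("head tcp",R2.T@(s["ee_pos"][:2]-h),"z",s["ee_pos"][2],"yaw err",(np.arctan2(R[1,0],R[0,0])%(2*np.pi))-np.pi-th,"tilt",R[:2,2],"F head",R2.T@s["ft_force"][:2],s["ft_force"][2],"T",s["torque"],"grip",s["gripper_width"],s["grip_force"],"t",s["time_s"])
E
python3 hd.py
```

```text
time_s: 10.25
ee_pos: [389.4, -18.5, 135.1]
eef_rot: [[-0.943, 0.332, -0.0], [0.332, 0.943, 0.0], [0.0, 0.0, -1.0]]
ft_force: [0.1, 0.6, -2.6]
gripper_width: 62.4
grip_force: 66.3
head tcp [-236.79    5.95] z 135.05331282191767 yaw err 0.0017742643613775644 tilt [-0.  0.] F head [-0.07  0.66] -2.5643931546317 T [ 0.01  0.03 -0.01] grip 62.366833215986226 66.2590742111206 t 10.25
```

```bash
python3 -m inch '[[-0.22,-0.0048,0,0,0,-0.001],[-0.22,0,0,0,0,0],[-0.22,0,0.1,0,0,0],[0,0,0.2,0,0,0],[0,0,0.14,0,0,0],[0,0,0.04,0,0,0],[0,0,0.02,0,0,0],[0,0,0,0,0,0],[0,0,0,0,0,0]]'
python3 hd.py
python3 -m inch '[[0,0,0.01,0,0,0],[0,0,0.01,0,0,0],[0,0,0.005,0,0,0],[0,0,0,0,0,0]]'
python3 hd.py; python3 - <<'E'
from h import *
f=arm.grab_frame("side"); cv2.imwrite("pics/s4.png",cv2.resize(f["img"][:,:,::-1][150:250,230:390],None,fx=4.5,fy=4.5,interpolation=2))
E
```

```text
time_s: 11.38
ee_pos: [513.5, -63.7, 36.1]
eef_rot: [[-0.943, 0.332, 0.001], [0.332, 0.943, -0.0], [-0.001, 0.0, -1.0]]
ft_force: [0.6, -0.9, -1.5]
gripper_width: 62.3
grip_force: 66.3
head tcp [-104.7     4.75] z 36.10549956228706 yaw err 0.0020782731755947803 tilt [ 0. -0.] F head [ 0.93 -0.67] -1.4744848259491958 T [0.04 0.03 0.01] grip 62.296800553060386 66.2738835811615 t 11.375
time_s: 11.88
ee_pos: [513.0, -63.6, 30.2]
eef_rot: [[-0.943, 0.332, -0.0], [0.332, 0.943, 0.0], [0.0, -0.0, -1.0]]
ft_force: [0.0, -0.9, -2.2]
gripper_width: 62.1
grip_force: 66.3
head tcp [-105.27    4.64] z 30.191941268473812 yaw err 0.001926739258311272 tilt [-0.  0.] F head [ 0.32 -0.81] -2.2117591014398683 T [ 0.03  0.06 -0.02] grip 62.05653412071089 66.28343224525452 t 11.875
```

View pics/s4.png

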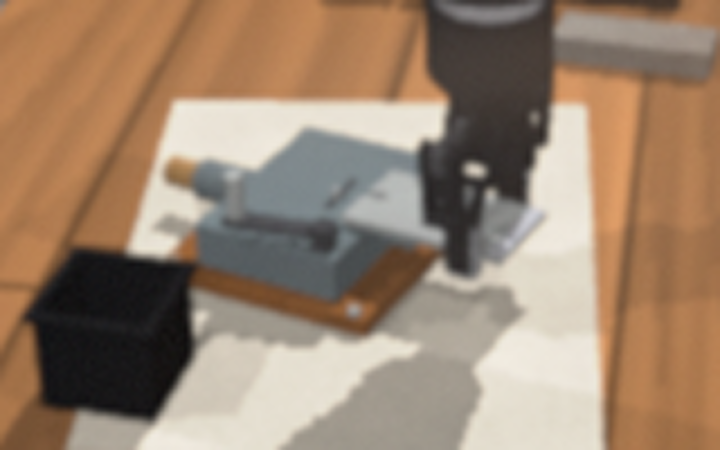

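The blade lies over the bed with its notch at crop (378,192), in line with the slot. The next step is to lower it gently to contact.

```bash
python3 -m inch '[[0,0,0.005,0,0,0],[0,0,0.005,0,0,0],[0,0,0,0,0,0]]'
python3 -m inch '[[0,0,0.004,0,0,0],[0,0,0,0,0,0]]'
python3 -m inch '[[0,0,0.004,0,0,0],[0,0,0,0,0,0]]'
python3 hd.py
```

```text
time_s: 12.3
ee_pos: [513.0, -63.6, 28.2]
eef_rot: [[-0.943, 0.332, -0.0], [0.332, 0.943, 0.0], [0.0, -0.0, -1.0]]
ft_force: [0.0, -0.2, -2.1]
gripper_width: 62.0
grip_force: 66.3
time_s: 12.55
ee_pos: [513.0, -63.6, 27.4]
eef_rot: [[-0.943, 0.332, -0.0], [0.332, 0.943, 0.0], [0.0, -0.0, -1.0]]
ft_force: [0.1, -0.0, -1.9]
gripper_width: 61.8
grip_force: 66.3
time_s: 12.8
ee_pos: [513.1, -63.6, 26.7]
eef_rot: [[-0.943, 0.332, 0.0], [0.332, 0.943, 0.0], [-0.0, 0.0, -1.0]]
ft_force: [0.0, -0.7, -1.0]
gripper_width: 62.3
grip_force: 66.3
head tcp [-105.18    4.7 ] z 26.666962994040983 yaw err 0.002006814163712345 tilt [0. 0.] F head [ 0.24 -0.61] -0.9549150150020247 T [-0.01  0.04 -0.04] grip 62.261979997259694 66.34013772010803 t 12.8
```

```bash
python3 -m inch '[[0,0,0.003,0,0,0],[0,0,0,0,0,0]]'
python3 hd.py
python3 -m inch '[[0,0,0.002,0,0,0],[0,0,0,0,0,0]]'
python3 hd.py
```

```text
time_s: 13.05
ee_pos: [513.0, -63.6, 26.1]
eef_rot: [[-0.943, 0.332, 0.0], [0.332, 0.943, -0.0], [-0.0, -0.0, -1.0]]
ft_force: [-0.9, -0.2, 0.9]
gripper_width: 62.0
grip_force: 66.5
head tcp [-105.18    4.67] z 26.13654521585837 yaw err 0.0019736927121749015 tilt [ 0. -0.] F head [-0.76 -0.44] 0.9428164770609803 T [0.01 0.14 0.01] grip 62.039447896339695 66.5071713924408 t 13.05
time_s: 13.3
ee_pos: [513.0, -63.6, 25.8]
eef_rot: [[-0.943, 0.332, 0.0], [0.332, 0.943, -0.0], [-0.0, 0.0, -1.0]]
ft_force: [-1.1, 0.7, 2.3]
gripper_width: 62.5
grip_force: 66.6
head tcp [-105.18    4.66] z 25.753770556619603 yaw err 0.0019506263794275003 tilt [ 0. -0.] F head [-1.23  0.27] 2.2687886142411395 T [ 0.01  0.14 -0.03] grip 62.45564720136751 66.61265730857849 t 13.3
```

```bash
python3 -m inch '[[-0.02,0,0,0,0,0],[-0.02,0,0,0,0,0],[-0.02,0,0,0,0,0],[-0.01,0,0,0,0,0],[0,0,0,0,0,0]]'
python3 hd.py
python3 -m inch '[[-0.0075,0,0,0,0,0],[0,0,0,0,0,0]]'
python3 hd.py
python3 -m inch '[[-0.0075,0,0,0,0,0],[0,0,0,0,0,0]]'
python3 hd.py
```

```text
time_s: 13.92
ee_pos: [526.5, -68.4, 25.7]
eef_rot: [[-0.943, 0.332, 0.0], [0.332, 0.943, -0.0], [-0.0, -0.0, -1.0]]
ft_force: [-3.7, 1.1, 5.1]
gripper_width: 62.6
grip_force: 66.9
head tcp [-90.89   4.67] z 25.71274194432963 yaw err 0.0018779747001775315 tilt [ 0. -0.] F head [-3.9  -0.22] 5.09171183192701 T [ 0.07  0.45 -0.02] grip 62.56700008571871 66.89942121505737 t 13.925
time_s: 14.18
ee_pos: [527.7, -68.8, 25.7]
eef_rot: [[-0.943, 0.332, -0.0], [0.332, 0.943, 0.0], [0.0, -0.0, -1.0]]
ft_force: [-3.7, 1.4, 6.0]
gripper_width: 62.4
grip_force: 66.9
head tcp [-89.61   4.69] z 25.749002433931963 yaw err 0.0019459213735501524 tilt [-0.  0.] F head [-3.92  0.1 ] 5.992155986052365 T [ 0.14  0.63 -0.04] grip 62.43592032413898 66.92530632019043 t 14.175
time_s: 14.42
ee_pos: [529.1, -69.2, 25.7]
eef_rot: [[-0.943, 0.332, -0.0], [0.332, 0.943, 0.0], [0.0, 0.0, -1.0]]
ft_force: [-5.5, 1.5, 5.8]
gripper_width: 62.4
grip_force: 67.0
head tcp [-88.16   4.72] z 25.74235584476184 yaw err 0.0019799703464002394 tilt [-0.  0.] F head [-5.66 -0.45] 5.824276940978632 T [ 0.12  0.68 -0.04] grip 62.432594992433565 66.97021007537842 t 14.425
```

```bash
python3 -m inch '[[-0.005,0,-0.002,0,0,0],[0,0,0,0,0,0]]'
python3 hd.py
python3 -m inch '[[-0.0075,0,0,0,0,0],[0,0,0,0,0,0]]'
python3 hd.py
python3 -m inch '[[-0.0075,0,0,0,0,0],[0,0,0,0,0,0]]'
python3 hd.py
```

```text
time_s: 14.68
ee_pos: [530.1, -69.6, 26.1]
eef_rot: [[-0.943, 0.332, -0.0], [0.332, 0.943, 0.0], [0.0, 0.0, -1.0]]
ft_force: [-3.3, 0.7, 4.1]
gripper_width: 62.5
grip_force: 66.8
head tcp [-87.11   4.71] z 26.0640282338982 yaw err 0.002010798079891518 tilt [-0.  0.] F head [-3.32 -0.39] 4.104024060392199 T [ 0.09  0.48 -0.04] grip 62.487568743212414 66.76179528236389 t 14.675
time_s: 14.92
ee_pos: [530.3, -69.7, 25.9]
eef_rot: [[-0.943, 0.332, -0.002], [0.332, 0.943, 0.001], [0.002, 0.0, -1.0]]
ft_force: [-9.1, 3.5, 8.2]
gripper_width: 62.6
grip_force: 67.2
head tcp [-86.88   4.73] z 25.851563924762182 yaw err 0.0020866615021192803 tilt [-0.  0.] F head [-9.73  0.23] 8.165985816470672 T [ 0.47  1.64 -0.  ] grip 62.5889334006479 67.15439915657043 t 14.925
time_s: 15.18
ee_pos: [530.5, -69.7, 25.7]
eef_rot: [[-0.943, 0.331, -0.004], [0.331, 0.943, 0.001], [0.004, -0.0, -1.0]]
ft_force: [-14.2, 3.7, 12.8]
gripper_width: 62.4
grip_force: 67.4
head tcp [-86.67   4.72] z 25.65713339361861 yaw err 0.002190987435387537 tilt [-0.  0.] F head [-14.61  -1.27] 12.838560255280802 T [0.82 2.62 0.01] grip 62.42588450974181 67.42553114891052 t 15.175
```

The end struck the pin at the expected x (offset 29.5 mm), so the notch is off sideways. I'll back off and shift +y.

```bash
python3 -m inch '[[0.0225,0,0,0,0,0],[0,0.0075,0,0,0,0],[0,0,0,0,0,0]]'
python3 hd.py
python3 -m inch '[[-0.0075,0,0,0,0,0],[0,0,0,0,0,0]]'
python3 hd.py
python3 -m inch '[[-0.0075,0,0,0,0,0],[0,0,0,0,0,0]]'
python3 hd.py
```

```text
time_s: 15.55
ee_pos: [529.4, -67.9, 26.1]
eef_rot: [[-0.943, 0.332, 0.0], [0.332, 0.943, -0.001], [-0.001, -0.0, -1.0]]
ft_force: [-1.6, -2.6, 3.6]
gripper_width: 62.4
grip_force: 66.7
head tcp [-88.29   6.08] z 26.139904173278268 yaw err 0.0017706976076083403 tilt [ 0. -0.] F head [-0.68 -2.98] 3.5900654468970576 T [-0.56  0.06 -0.17] grip 62.411113368904196 66.68272733688354 t 15.55
time_s: 15.8
ee_pos: [530.3, -68.0, 26.0]
eef_rot: [[-0.943, 0.332, -0.001], [0.332, 0.943, 0.0], [0.001, 0.0, -1.0]]
ft_force: [-4.4, -0.2, 4.7]
gripper_width: 62.6
grip_force: 66.9
head tcp [-87.46   6.3 ] z 25.977285244114142 yaw err 0.002062791592504165 tilt [-0.  0.] F head [-4.09 -1.65] 4.748622550654084 T [-0.09  0.54 -0.03] grip 62.57183801565312 66.89171433448792 t 15.8
time_s: 16.05
ee_pos: [531.6, -68.4, 26.0]
eef_rot: [[-0.943, 0.331, -0.001], [0.331, 0.943, 0.001], [0.001, 0.0, -1.0]]
ft_force: [-3.3, 1.7, 6.4]
gripper_width: 62.1
grip_force: 66.9
head tcp [-86.12   6.37] z 25.96958300492162 yaw err 0.0021862333827764036 tilt [-0.  0.] F head [-3.68  0.51] 6.407979698406815 T [ 0.1   0.63 -0.01] grip 62.09617082525615 66.93249106407166 t 16.05
```

It has passed the strike line, so the pin is entering the notch.

```bash
python3 -m inch '[[-0.0075,0,0,0,0,0],[0,0,0,0,0,0]]'
python3 hd.py
python3 -m inch '[[-0.01,0,0,0,0,0],[0,0,0,0,0,0]]'
python3 hd.py
python3 -m inch '[[-0.01,0,-0.001,0,0,0],[0,0,0,0,0,0]]'
python3 hd.py
```

```text
time_s: 16.3
ee_pos: [532.3, -68.6, 25.8]
eef_rot: [[-0.944, 0.331, -0.002], [0.331, 0.944, 0.001], [0.002, 0.0, -1.0]]
ft_force: [-6.9, 3.1, 7.9]
gripper_width: 62.2
grip_force: 67.1
head tcp [-85.37   6.42] z 25.84829464211144 yaw err 0.002337786797805108 tilt [-0.  0.] F head [-7.53  0.62] 7.941379119696082 T [0.39 1.25 0.11] grip 62.15689317778512 67.06412672996521 t 16.3
time_s: 16.55
ee_pos: [534.5, -69.0, 25.9]
eef_rot: [[-0.944, 0.331, -0.001], [0.331, 0.944, 0.002], [0.002, 0.001, -1.0]]
ft_force: [-6.2, 4.4, 6.8]
gripper_width: 61.9
grip_force: 66.9
head tcp [-83.18   6.71] z 25.87288540803457 yaw err 0.0026543162152707356 tilt [-0.  0.] F head [-7.35  2.1 ] 6.843610588984646 T [0.63 0.87 0.14] grip 61.93141323694797 66.93685412406921 t 16.55
time_s: 16.8
ee_pos: [536.8, -69.8, 26.1]
eef_rot: [[-0.944, 0.331, -0.001], [0.331, 0.944, 0.001], [0.001, 0.001, -1.0]]
ft_force: [-4.3, 4.2, 5.3]
gripper_width: 62.4
grip_force: 66.9
head tcp [-80.76   6.72] z 26.144971997101457 yaw err 0.0026127383236135837 tilt [-0.  0.] F head [-5.44  2.58] 5.3198155483104514 T [0.62 0.66 0.2 ] grip 62.44865213180905 66.87709450721741 t 16.8
```

```bash
python3 -m inch '[[-0.01,0.003,-0.001,0,0,0],[0,0,0,0,0,0]]'
python3 hd.py
python3 -m inch '[[-0.01,0,0,0,0,0],[0,0,0,0,0,0]]'
python3 hd.py
python3 -m inch '[[-0.0075,0,0,0,0,0],[0,0,0,0,0,0]]'
python3 hd.py
```

```text
time_s: 17.05
ee_pos: [539.1, -70.3, 26.4]
eef_rot: [[-0.943, 0.331, -0.0], [0.331, 0.943, 0.001], [0.0, 0.0, -1.0]]
ft_force: [-2.7, 1.5, 4.5]
gripper_width: 62.0
grip_force: 66.8
head tcp [-78.38   7.06] z 26.400780235951288 yaw err 0.0022026586541407656 tilt [-0.  0.] F head [-3.03  0.52] 4.474070300049206 T [ 0.26  0.46 -0.01] grip 62.017056045885305 66.79296970367432 t 17.05
time_s: 17.3
ee_pos: [541.2, -71.2, 26.4]
eef_rot: [[-0.943, 0.332, 0.0], [0.332, 0.943, 0.0], [-0.0, 0.0, -1.0]]
ft_force: [-1.4, 0.3, 3.9]
gripper_width: 62.0
grip_force: 66.8
head tcp [-76.09   6.9 ] z 26.439135054950725 yaw err 0.001999654103722104 tilt [0. 0.] F head [-1.41 -0.2 ] 3.923688309644943 T [0.26 0.47 0.01] grip 62.0378950754952 66.77028179168701 t 17.3
time_s: 17.55
ee_pos: [542.6, -71.8, 26.5]
eef_rot: [[-0.943, 0.332, 0.0], [0.332, 0.943, 0.0], [-0.0, 0.0, -1.0]]
ft_force: [-2.3, 2.4, 4.1]
gripper_width: 62.4
grip_force: 66.8
head tcp [-74.6    6.85] z 26.45581111797902 yaw err 0.0019531335195367983 tilt [0. 0.] F head [-3.02  1.49] 4.095798327307785 T [0.26 0.51 0.  ] grip 62.410116798346706 66.78863525390625 t 17.55
```

```bash
python3 -m inch '[[-0.005,0,0,0,0,0],[0,0,0,0,0,0]]'
python3 hd.py
python3 -m inch '[[-0.004,0,0,0,0,0],[0,0,0,0,0,0]]'
python3 hd.py
python3 -m inch '[[-0.004,0,0,0,0,0],[0,0,0,0,0,0]]'
python3 hd.py
```

```text
time_s: 17.8
ee_pos: [543.5, -72.1, 26.5]
eef_rot: [[-0.943, 0.332, -0.0], [0.332, 0.943, -0.0], [0.0, -0.0, -1.0]]
ft_force: [-3.2, 1.4, 4.5]
gripper_width: 62.7
grip_force: 66.8
head tcp [-73.69   6.84] z 26.452383815703026 yaw err 0.001986579039850056 tilt [-0. -0.] F head [-3.47  0.26] 4.526326577818803 T [0.27 0.61 0.05] grip 62.74493908210481 66.81154489517212 t 17.8
time_s: 18.05
ee_pos: [544.0, -72.3, 26.5]
eef_rot: [[-0.943, 0.332, -0.0], [0.332, 0.943, 0.0], [0.0, 0.0, -1.0]]
ft_force: [-4.5, 1.8, 5.7]
gripper_width: 62.3
grip_force: 66.9
head tcp [-73.14   6.82] z 26.456314907310983 yaw err 0.0019395866443938092 tilt [-0.  0.] F head [-4.8   0.21] 5.726259538173524 T [0.29 0.85 0.04] grip 62.29737935558755 66.90874099731445 t 18.05
time_s: 18.3
ee_pos: [544.0, -72.3, 26.4]
eef_rot: [[-0.943, 0.332, -0.002], [0.332, 0.943, 0.001], [0.002, -0.0, -1.0]]
ft_force: [-9.8, 3.7, 9.0]
gripper_width: 62.2
grip_force: 67.2
head tcp [-73.1    6.83] z 26.394070488858674 yaw err 0.002051387058294274 tilt [-0.  0.] F head [-10.45   0.22] 9.04263398485546 T [ 0.61  1.58 -0.01] grip 62.16161339707946 67.1999716758728 t 18.3
```

```bash
python3 -m inch '[[0.0035,0,0,0,0,0],[0,0,0,0,0,0]]'
python3 hd.py
python3 -m inch '[[0,0,0,0,0,0],[0,0,0,0,0,0],[0,0,0,0,0,0],[0,0,0,0,0,0],[0,0,0,0,0,0],[0,0,0,0,0,0]]' 0
python3 hd.py
python3 -m inch '[[0,0,-0.05,0,0,0],[0,0,-0.1,0,0,0],[0,0,-0.2,0,0,0],[0.1,0,-0.2,0,0,0],[0.1,0,-0.2,0,0,0],[0.1,0,0,0,0,0],[0,0,0,0,0,0],[0,0,0,0,0,0]]'
python3 - <<'E'
from h import *
f,K,P=wrist("w5"); 
a=f["img"][:,:,::-1][190:370,200:440]; cv2.imwrite("pics/w5c.png",cv2.resize(a,None,fx=3.3,fy=3.3,interpolation=2))
E
```

```text
time_s: 18.55
ee_pos: [544.0, -72.3, 26.4]
eef_rot: [[-0.943, 0.332, -0.001], [0.332, 0.943, 0.0], [0.001, -0.0, -1.0]]
ft_force: [-5.1, 3.1, 4.3]
gripper_width: 62.1
grip_force: 66.9
head tcp [-73.12   6.82] z 26.447730569397322 yaw err 0.0019875480210999608 tilt [-0.  0.] F head [-5.82  1.23] 4.27368389629933 T [ 0.31  0.97 -0.04] grip 62.064716850932776 66.89080595970154 t 18.55
time_s: 19.3
ee_pos: [544.3, -72.4, 26.5]
eef_rot: [[-0.943, 0.332, 0.0], [0.332, 0.943, 0.0], [-0.0, 0.0, -1.0]]
ft_force: [-0.6, -0.4, 0.1]
gripper_width: 85.8
grip_force: 0.0
head tcp [-72.78   6.86] z 26.47646129172622 yaw err 0.0019488775079802845 tilt [0. 0.] F head [-0.38 -0.6 ] 0.09870444194368577 T [-0.    0.01 -0.01] grip 85.80214851869636 0.0 t 19.3
time_s: 20.3
ee_pos: [488.1, -52.6, 176.5]
eef_rot: [[-0.943, 0.332, 0.0], [0.332, 0.943, -0.0], [-0.0, -0.0, -1.0]]
ft_force: [0.0, 0.5, -0.5]
gripper_width: 85.5
grip_force: 0.0
```

View pics/w5c.png

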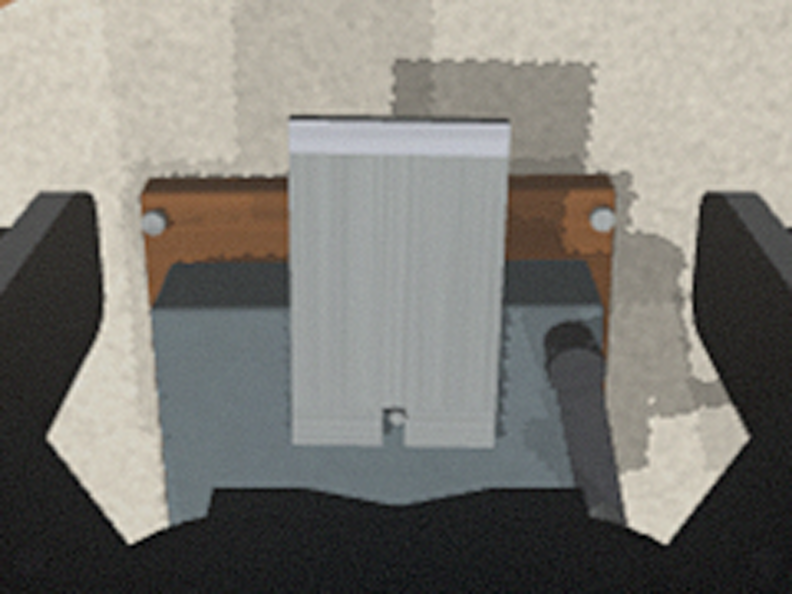

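The pin sits at the closed end of the notch, at crop (396,415), and the blade lies flat. Next I'll check that it is square to the bed's front edge, and locate the peg.

```bash
python3 - <<'E'
from h import *
np.set_printoptions(precision=3,suppress=True)
f,K,P=wrist(); g=cv2.cvtColor(f["img"],cv2.COLOR_RGB2GRAY).astype(float)
def edge(a,b,n,win,vert,z):  # subpixel gradient peaks along line a->b (crop coordinates)
    pts=[]
    for t in np.linspace(0,1,n):
        p=(np.array(a)*(1-t)+np.array(b)*t)/3.3+[199.85,189.85]
        o=np.linspace(-win,win,40*win+1); q=[(p[0],p[1]+k) if vert else (p[0]+k,p[1]) for k in o]
        m=np.array(q,np.float32); v=cv2.remap(g.astype(np.float32),m[:,0][None],m[:,1][None],1)[0]
        d=np.abs(np.gradient(cv2.GaussianBlur(v[None],(0,0),8)[0])); pts.append(q[int((d[20:-20]).argmax())+20])
    W=ray(pts,K,P,z)[:,:2]; vx=cv2.fitLine(W.astype(np.float32),cv2.DIST_HUBER,0,.01,.01).ravel(); r=(W-vx[2:])@[-vx[1],vx[0]]
    return np.degrees(np.arctan2(vx[1],vx[0])),np.abs(r).max()
print("bed front L",edge((170,306),(280,306),20,2,True,45))
print("bed front R",edge((515,305),(545,304),10,2,True,45))
print("bladeL",edge((290,165),(292,430),30,2,False,50))
print("bladeR",edge((507,165),(496,430),30,2,False,50))
print("notch edge",edge((300,443),(370,445),20,2,True,50),edge((415,446),(485,447),20,2,True,50))
print("plain",edge((300,122),(495,125),30,2,True,50),"exp head yaw -19.48")
W=ray(np.array([(155,306),(602,303)])/3.3+[199.85,189.85],K,P,45)[:,:2];d=W[1]-W[0];print("bedfront full",np.degrees(np.arctan2(d[1],d[0])),np.linalg.norm(d))
W=ray(np.array([(155,222),(602,219)])/3.3+[199.85,189.85],K,P,16)[:,:2];d=W[1]-W[0];print("screws",np.degrees(np.arctan2(d[1],d[0])))
E
```

```text
bed front L (np.float32(70.98543), np.float64(0.5548920314109217))
bed front R (np.float32(71.462494), np.float64(0.10420512736517523))
bladeL (np.float32(-20.365305), np.float64(0.29977130553861225))
bladeR (np.float32(-20.357347), np.float64(0.3000015213765711))
notch edge (np.float32(70.03277), np.float64(0.12801037723895312)) (np.float32(70.18598), np.float64(0.7548201565394967))
plain (np.float32(70.02642), np.float64(0.5073031429240179)) exp head yaw -19.48
bedfront full 71.02750246739036 138.31258139377096
screws 71.01611667147489
```

The blade is about 1.1° off square. I'll regrip it lightly with the tool turned to match the head, which squares it about the pin.

```bash
python3 -m inch '[[-0.1,-0.006,0.1,0,0,-0.0065],[-0.1,0,0.2,0,0,0],[-0.1,0,0.2,0,0,0],[0,0,0.15,0,0,0],[0,0,0.09,0,0,0],[0,0,0.01,0,0,0],[0,0,0,0,0,0],[0,0,0,0,0,0]]'
python3 hd.py
python3 -m inch '[[0,0,0,0,0,0],[0,0,0,0,0,0],[0,0,0,0,0,0],[0,0,0,0,0,0],[0,0,0,0,0,0],[0,0,0,0,0,0]]' 0.6 20
python3 hd.py
```

```text
time_s: 21.4
ee_pos: [544.6, -73.3, 27.3]
eef_rot: [[-0.947, 0.322, 0.001], [0.322, 0.947, -0.0], [-0.001, 0.0, -1.0]]
ft_force: [-0.1, -0.5, 0.6]
gripper_width: 85.4
grip_force: 0.0
head tcp [-72.21   6.07] z 27.268295238810502 yaw err 0.012162593278566003 tilt [ 0. -0.] F head [ 0.07 -0.51] 0.5873293210133425 T [-0.01  0.01 -0.01] grip 85.41587026676268 0.0 t 21.4
time_s: 22.15
ee_pos: [544.3, -73.2, 27.0]
eef_rot: [[-0.947, 0.322, 0.001], [0.322, 0.947, -0.0], [-0.001, 0.0, -1.0]]
ft_force: [-0.7, 1.4, 6.0]
gripper_width: 63.3
grip_force: 23.0
head tcp [-72.5    6.11] z 27.005272011548435 yaw err 0.012244847847053986 tilt [ 0. -0.] F head [-1.14  1.09] 5.970750218933676 T [0.07 0.09 0.05] grip 63.34365424125975 23.019150495529175 t 22.15
```

```bash
python3 -m inch '[[-0.004,0,-0.002,0,0,0],[0,0,0,0,0,0]]'
python3 hd.py
python3 -m inch '[[0.004,0,0,0,0,0],[0,0,0,0,0,0]]'
python3 -m inch '[[0,0,0,0,0,0],[0,0,0,0,0,0],[0,0,0,0,0,0],[0,0,0,0,0,0],[0,0,0,0,0,0]]' 0
python3 -m inch '[[0,0,-0.05,0,0,0],[0,0,-0.1,0,0,0],[0,0,-0.2,0,0,0],[0.1,0,-0.2,0,0,0],[0.1,0,-0.2,0,0,0],[0.1,0,0,0,0,0],[0,0,0,0,0,0],[0,0,0,0,0,0]]'
python3 hd.py
python3 - <<'E'
from h import *
f,K,P=wrist("w6"); 
a=f["img"][:,:,::-1][190:370,200:440]; cv2.imwrite("pics/w6c.png",cv2.resize(a,None,fx=3.3,fy=3.3,interpolation=2))
E
```

```text
time_s: 22.4
ee_pos: [544.4, -73.2, 27.0]
eef_rot: [[-0.947, 0.322, -0.001], [0.322, 0.947, 0.0], [0.001, 0.0, -1.0]]
ft_force: [-4.3, 2.1, 7.0]
gripper_width: 63.3
grip_force: 23.1
head tcp [-72.45   6.11] z 26.983043360604913 yaw err 0.012308110523405247 tilt [-0.  0.] F head [-4.73  0.5 ] 6.973355366908929 T [ 0.32  0.81 -0.01] grip 63.27826335941018 23.058206140995026 t 22.4
time_s: 22.65
ee_pos: [544.3, -73.2, 27.1]
eef_rot: [[-0.947, 0.322, 0.001], [0.322, 0.947, -0.0], [-0.001, 0.0, -1.0]]
ft_force: [-1.3, 0.4, 4.6]
gripper_width: 63.7
grip_force: 22.9
time_s: 23.28
ee_pos: [544.0, -73.1, 26.9]
eef_rot: [[-0.947, 0.322, -0.0], [0.322, 0.947, 0.0], [0.0, -0.0, -1.0]]
ft_force: [-0.5, -0.3, 0.0]
gripper_width: 85.2
grip_force: 0.0
time_s: 24.28
ee_pos: [487.6, -54.0, 176.9]
eef_rot: [[-0.947, 0.322, 0.0], [0.322, 0.947, -0.0], [-0.0, -0.0, -1.0]]
ft_force: [0.0, -1.0, -0.8]
gripper_width: 85.8
grip_force: 0.0
head tcp [-132.34    5.28] z 176.93900121437412 yaw err 0.012128739462031468 tilt [ 0. -0.] F head [ 0.38 -0.94] -0.7620421371413418 T [-0.01 -0.01  0.02] grip 85.76470439209669 0.0 t 24.275
```

View pics/w6c.png

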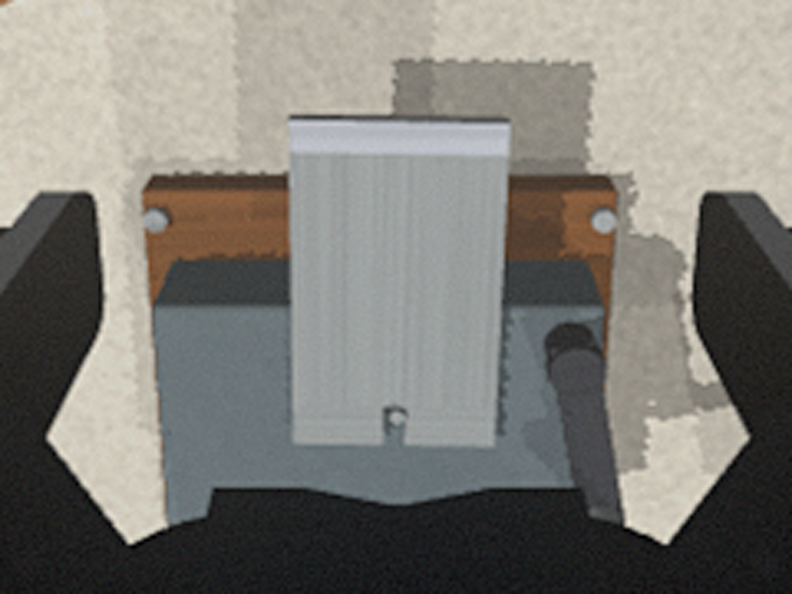

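The blade now looks square, with its notch edges level at rows 443–445 and the pin at the notch's end. I'll check numerically and then go to the peg.

```bash
python3 - <<'E'
from h import *
f,K,P=wrist()
a=lambda p,q,z:(lambda W:np.degrees(np.arctan2(*(W[1]-W[0])[::-1])))(ray(np.array([p,q])/3.3+[199.85,189.85],K,P,z)[:,:2])
print(a((290,122),(292,443),50),a((508,123),(495,446),50),a((292,443),(495,446),50)-90,"head",a((155,305),(602,303),45)-90,a((156,221),(604,221),16)-90)
E
python3 -m inch '[[-0.206,0.084,0,0,0,0],[-0.206,0.084,0,0,0,0],[-0.206,0.084,0,0,0,0],[-0.206,0.084,0,0,0,0],[0,0,0.15,0,0,0],[0,0,0.15,0,0,0],[0,0,0.1,0,0,0],[0,0,0,0,0,0],[0,0,0,0,0,0]]' 0.45 20
python3 hd.py
python3 - <<'E'
from h import *
f,K,P=wrist("w7"); s=arm.observe()
print([(d["confidence"],d["bbox"]) for d in arm.masks_of("keeper_peg","wrist")])
a=f["img"][:,:,::-1][200:400,200:440]; cv2.imwrite("pics/w7c.png",cv2.resize(a,None,fx=3,fy=3,interpolation=2))
E
```

```text
-20.180763465365338 -19.219857852299548 -19.81948426168921 head -18.53111318969522 -18.821174387233654
time_s: 25.5
ee_pos: [665.4, -43.4, 97.5]
eef_rot: [[-0.947, 0.322, 0.001], [0.322, 0.947, -0.0], [-0.001, 0.0, -1.0]]
ft_force: [-0.4, -1.1, 0.0]
gripper_width: 47.2
grip_force: 0.0
head tcp [31.71 74.56] z 97.46046693954891 yaw err 0.012061311667551144 tilt [ 0. -0.] F head [ 0.02 -1.2 ] 0.010400144714205833 T [ 0.01  0.03 -0.01] grip 47.23120685240689 0.0 t 25.5
[(0.88, [283.4, 124.9, 331.1, 258.9]), (0.53, [94.1, 83.2, 329.5, 289.5])]
```

View pics/w7c.png

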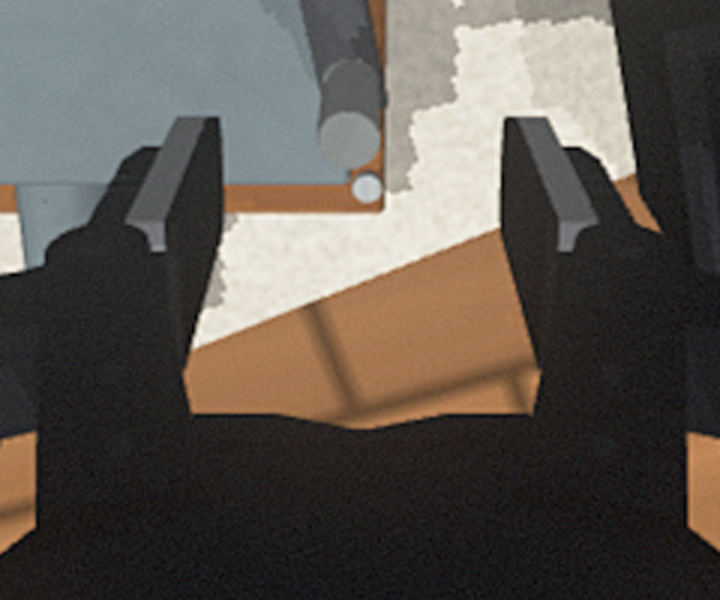

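The peg top is at crop (350,138), between the fingers and slightly left of centre.

```bash
python3 - <<'E'
from h import *
f,K,P=wrist(); s=arm.observe()
X=ray([[350/3+199.8,138/3+199.8]],K,P,88)[0]; print("peg",X,"tool d",s["eef_rot"].T@(X-s["ee_pos"]))
h=np.array([610.65,-103.1]);R2=np.array([[np.cos(.34),np.sin(.34)],[-np.sin(.34),np.cos(.34)]]);print(R2.T@(X[:2]-h))
# blade vs head in w5,w6 : subpixel edge angle in image space
for n,t in(("w5",0),("w6",0)):
    g=cv2.cvtColor(cv2.imread(f"pics/{n}.png"),6).astype(np.float32)
    def edge(x0,x1,y):
        xs=np.arange(x0,x1); ys=[]
        for x in xs:
            c=g[y-4:y+5,x]; d=np.abs(np.diff(c)); d[d<d.max()*.3]=0; ys.append(y-4+.5+(d*np.arange(8)).sum()/d.sum())
        l=cv2.fitLine(np.c_[xs,ys].astype(np.float32),cv2.DIST_HUBER,0,.01,.01).ravel(); return round(float(np.degrees(np.arctan(l[1]/l[0]))),2),round(float(np.median(ys)),1)
    print(n,"notch-end",edge(290,314,324),edge(324,348,325),"bed",edge(250,284,282),edge(356,366,282),"plain",edge(291,351,226),edge(291,351,236))
E
```

```text
peg [664.41279073 -44.88052291  88.        ] tool d [ 0.48018468 -1.74254961  9.80866874]
[31.26967767 72.8158804 ]
w5 notch-end (1.34, 324.2) (0.29, 325.0) bed (-0.65, 283.1) (-3.23, 282.2) plain (1.41, 226.2) (0.78, 236.2)
w6 notch-end (0.32, 324.1) (1.1, 324.8) bed (-0.15, 282.3) (-3.24, 282.5) plain (1.4, 225.7) (0.65, 236.2)
```

The blade is square to within about 1°, which is inside the measuring noise. Now I'll take the peg.

```bash
python3 -m inch '[[0,-0.009,0.08,0,0,0],[0,0,0.06,0,0,0],[0,0,0.024,0,0,0],[0,0,0,0,0,0]]'
python3 -m inch '[[0,0,0,0,0,0],[0,0,0,0,0,0],[0,0,0,0,0,0],[0,0,0,0,0,0],[0,0,0,0,0,0],[0,0,0,0,0,0]]' 1 20
python3 hd.py
python3 - <<'E'
import numpy as np
# arc in tool units (tool x=-head x, tool y=head y; yaw err .012), 14 rows; start angle .25
e=.012; r=56; a=np.linspace(.24,-1.571,15); p=np.c_[-22+r*np.cos(a),60+r*np.sin(a)]; d=np.diff(p,axis=0)
t=np.c_[-d[:,0]*np.cos(e)-d[:,1]*np.sin(e),-d[:,0]*np.sin(e)+d[:,1]*np.cos(e)]/200
print(np.round(t,3).tolist(), p[0])
E
```

```text
time_s: 26.15
ee_pos: [664.3, -44.9, 64.0]
eef_rot: [[-0.947, 0.322, -0.0], [0.322, 0.947, 0.0], [0.0, -0.0, -1.0]]
ft_force: [-0.8, -0.3, 0.5]
gripper_width: 46.9
grip_force: 0.0
time_s: 26.9
ee_pos: [664.5, -45.0, 64.4]
eef_rot: [[-0.947, 0.322, 0.001], [0.322, 0.947, -0.0], [-0.001, 0.0, -1.0]]
ft_force: [-0.9, -0.5, 5.9]
gripper_width: 11.4
grip_force: 20.4
head tcp [31.39 72.74] z 64.41996767916692 yaw err 0.012201115839433452 tilt [ 0. -0.] F head [-0.65 -0.75] 5.942529447991288 T [ 0.01  0.2  -0.01] grip 11.400935967353094 20.397468209266663 t 26.9
[[-0.006, -0.036], [-0.001, -0.036], [0.003, -0.036], [0.008, -0.035], [0.013, -0.034], [0.017, -0.032], [0.021, -0.03], [0.024, -0.027], [0.028, -0.023], [0.03, -0.02], [0.033, -0.015], [0.034, -0.011], [0.036, -0.007], [0.036, -0.002]] [32.39492659 73.31134708]
```

```bash
python3 -m inch '[[-0.006,-0.036,-0.003,0,0,0],[-0.001,-0.036,0,0,0,0],[0.003,-0.036,0,0,0,0],[0.008,-0.035,0,0,0,0],[0.013,-0.034,0,0,0,0],[0.017,-0.032,0,0,0,0],[0.021,-0.03,0,0,0,0],[0,0,0,0,0,0]]'
python3 hd.py
python3 -m inch '[[0.024,-0.027,0,0,0,0],[0.028,-0.023,0,0,0,0],[0.03,-0.02,0,0,0,0],[0.033,-0.015,0,0,0,0],[0.034,-0.011,0,0,0,0],[0.03,-0.006,0,0,0,0],[0,0,0,0,0,0]]'
python3 hd.py
```

```text
time_s: 27.9
ee_pos: [638.5, -87.0, 64.7]
eef_rot: [[-0.947, 0.322, 0.0], [0.322, 0.947, -0.0], [-0.0, -0.0, -1.0]]
ft_force: [0.6, -0.6, 0.6]
gripper_width: 11.2
grip_force: 20.1
head tcp [20.87 24.42] z 64.72634184007578 yaw err 0.011700772317191521 tilt [ 0. -0.] F head [ 0.77 -0.35] 0.5697692553021437 T [-0.26 -0.19 -0.09] grip 11.249573924511893 20.05608379840851 t 27.9
time_s: 28.78
ee_pos: [598.0, -93.7, 64.7]
eef_rot: [[-0.947, 0.322, 0.0], [0.322, 0.947, 0.001], [0.0, 0.001, -1.0]]
ft_force: [2.4, 5.4, 2.1]
gripper_width: 10.8
grip_force: 20.1
head tcp [-15.06   4.62] z 64.70038576076473 yaw err 0.012630702620480327 tilt [0. 0.] F head [0.43 5.92] 2.057269092807268 T [ 1.06 -0.37 -0.14] grip 10.822678553095189 20.115853250026703 t 28.775
```

```bash
python3 -m inch '[[0.02,0.003,0,0,0,0],[0.012,0.002,0,0,0,0],[0,0,0,0,0,0]]'
python3 hd.py
python3 -m inch '[[0.008,0,0,0,0,0],[0,0,0,0,0,0]]'
python3 hd.py
python3 -m inch '[[0.008,0,0,0,0,0],[0,0,0,0,0,0]]'
python3 hd.py
```

```text
time_s: 29.15
ee_pos: [593.1, -92.0, 64.9]
eef_rot: [[-0.947, 0.322, 0.002], [0.322, 0.947, -0.001], [-0.002, -0.001, -1.0]]
ft_force: [6.8, -4.6, -2.2]
gripper_width: 11.4
grip_force: 19.9
head tcp [-20.23   4.57] z 64.86205727590745 yaw err 0.01199452574488341 tilt [ 0. -0.] F head [ 7.95 -2.04] -2.1577491222804346 T [-0.78 -1.37  0.02] grip 11.405718998807606 19.87598955631256 t 29.15
time_s: 29.4
ee_pos: [592.9, -92.0, 65.0]
eef_rot: [[-0.947, 0.322, 0.004], [0.322, 0.947, -0.002], [-0.004, -0.001, -1.0]]
ft_force: [13.9, -6.4, -6.9]
gripper_width: 11.0
grip_force: 19.7
head tcp [-20.41   4.58] z 65.02983380470172 yaw err 0.011874988447844348 tilt [ 0. -0.] F head [15.25 -1.42] -6.866231832930128 T [-1.19 -2.83 -0.1 ] grip 11.00272944924359 19.694372713565826 t 29.4
time_s: 29.65
ee_pos: [592.0, -91.7, 65.2]
eef_rot: [[-0.947, 0.322, 0.005], [0.322, 0.947, -0.002], [-0.005, -0.0, -1.0]]
ft_force: [17.2, -6.2, -8.0]
gripper_width: 11.0
grip_force: 19.5
head tcp [-21.43   4.53] z 65.18742666538594 yaw err 0.011909889091586467 tilt [ 0.01 -0.  ] F head [18.3  -0.11] -7.97206947510826 T [-1.28 -3.23  0.04] grip 10.963203249468844 19.514249861240387 t 29.65
```

```bash
python3 -m inch '[[-0.016,0,0,0,0,0],[0,0,0,0,0,0]]'
python3 hd.py
python3 -m inch '[[0,0,0,0,0,0],[0,0,0,0,0,0],[0,0,0,0,0,0],[0,0,0,0,0,0]]' 0.5
python3 -m inch '[[0,0,-0.1,0,0,0],[0,0,-0.2,0,0,0],[0.12,0,-0.25,0,0,0],[0.25,0,0,0,0,0],[0.1,0,0,0,0,0],[0,0,0,0,0,0],[0,0,0,0,0,0]]' 
python3 - <<'E'
from h import *
np.set_printoptions(precision=1,suppress=True)
h=np.array([610.65,-103.1]);R2=np.array([[np.cos(.34),np.sin(.34)],[-np.sin(.34),np.cos(.34)]])
for c in("wrist","side","scene"):
    if c=="wrist": f,K,P=wrist("w8")
    else: f=arm.grab_frame(c);K,P=f["K"],f["pose"]
    for n in("keeper","keeper_peg"):
        for d in arm.masks_of(n,c)[:2]:
            m=d["pixels"]; ys,xs=np.nonzero(m); print(c,n,round(d["confidence"],2),d["bbox"],"centroid at z58 head",R2.T@(ray([[xs.mean(),ys.mean()]],K,P,58)[0,:2]-h))
    H=lambda x,y,z:np.r_[h+R2@[x,y],z]
    for a in(0,.05,.1,.2): 
        b=-1.571+a; x,y=-22+56*np.cos(b),60+56*np.sin(b); print("pred peg top/base",a,proj([H(x,y,88),H(x,y,58)],K,P).ravel())
E
```

```text
time_s: 29.9
ee_pos: [592.4, -91.8, 64.9]
eef_rot: [[-0.947, 0.322, 0.0], [0.322, 0.947, -0.001], [-0.0, -0.001, -1.0]]
ft_force: [1.6, -2.9, 3.8]
gripper_width: 10.9
grip_force: 20.6
head tcp [-20.99   4.53] z 64.8945913181862 yaw err 0.01211253576436605 tilt [ 0. -0.] F head [ 2.51 -2.19] 3.792002818808828 T [-0.61 -0.25  0.06] grip 10.912612932555293 20.56584119796753 t 29.9
time_s: 30.4
ee_pos: [592.2, -91.4, 64.6]
eef_rot: [[-0.947, 0.322, -0.0], [0.322, 0.947, 0.0], [0.0, 0.0, -1.0]]
ft_force: [0.4, 0.2, 0.3]
gripper_width: 42.9
grip_force: 0.0
time_s: 31.28
ee_pos: [504.1, -61.5, 174.7]
eef_rot: [[-0.947, 0.322, 0.001], [0.322, 0.947, -0.0], [-0.001, 0.0, -1.0]]
ft_force: [-1.3, -0.1, 0.4]
gripper_width: 43.0
grip_force: 0.0
wrist keeper 0.78 [311.8, 278.0, 367.5, 311.2] centroid at z58 head [-19.3  18.9]
wrist keeper 0.27 [594.5, 57.0, 638.8, 151.3] centroid at z58 head [-194.9  250.8]
wrist keeper_peg 0.66 [313.2, 278.3, 366.6, 312.7] centroid at z58 head [-19.7  18.6]
pred peg top/base 0 [318.9 305.8 319.1 286.8]
pred peg top/base 0.05 [319.  308.6 319.1 289.3]
pred peg top/base 0.1 [319.2 311.3 319.3 291.8]
pred peg top/base 0.2 [320.1 316.7 320.1 296.8]
side keeper_peg 0.61 [298.6, 179.6, 314.1, 208.1] centroid at z58 head [-17.7  24.9]
pred peg top/base 0 [311.4 181.1 311.6 190.4]
pred peg top/base 0.05 [310.5 180.9 310.7 190.2]
pred peg top/base 0.1 [309.6 180.7 309.8 190. ]
pred peg top/base 0.2 [307.7 180.4 308.  189.7]
scene keeper 0.72 [300.8, 214.1, 332.8, 230.9] centroid at z58 head [-24.8  25.9]
scene keeper_peg 0.64 [299.2, 214.2, 329.3, 231.3] centroid at z58 head [-23.4  27.2]
pred peg top/base 0 [301.4 215.1 301.8 225.2]
pred peg top/base 0.05 [301.6 215.8 302.  225.9]
pred peg top/base 0.1 [301.9 216.5 302.2 226.6]
pred peg top/base 0.2 [302.6 217.9 302.9 228. ]
```

The peg is where a closed keeper should put it (predicted row 305.8, seen about 304), and the stop was felt at 15 N.

```bash
python3 -c "
from bench import arm
print(arm.finish_job())"
```

```text
the job is handed in; nothing more can be done
None
```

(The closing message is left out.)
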